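# Free the stuck locating block on the inspection tray

## Task

Slide the loaded tray fully home into the slotted holder, keeping it flat on the bench, so that the holder keeps it down. Then grip the steel locating block by its tall head and rock it side to side, towards one jaw and then the other, until both stiff jaws have given way; do not push or pry the jaws with the fingers. Lift the freed block straight up until its foot is just clear above the jaws, by a finger's breadth or so, and finish while still holding it there, upright and steady over its nest, with the tray still home and the other things on the bench left where they were.

Things in the scene. Friction and masses are not known exactly. Their poses are not given: they have to be found in the camera images.
- holder: Fixed white tray holder on a 3 mm grey mat (mat top z = 0.003). Origin at mat level, where the tray's centre lies when home; +x is the way in. Two side rails, x -75 to 75 mm, inner faces at y = +-72 mm, 22 mm high. Stop bar's face at x = 75 mm, behind it a low box (to x = 141 mm, with knob 42 mm high). No floor: the tray slides on the mat.
- holder_mouth (a point): Middle of the holder's open end, at mat level, 75 mm before the holder's origin; axes as the holder's. Here the rails flare outwards, beginning 26 mm further out. Each rail has a lip reaching in to y = +-62 mm over the tray's edge, its underside 10.5 mm above the mat. The tray has 2 mm play on each side and 2.5 mm under the lips.
- tray_handle (a point): Centre of the loose tray's black upright handle block, 26 (x) x 16 (y) x 45 mm high, 30.5 mm above the mat, top at 53 mm. Tray: aluminium plate 150 (x) x 140 (y) x 8 mm, about 0.75 kg with its load fixed on it. Axes are the tray's; +x goes into the holder first. Tray centre is 60 mm ahead of this point along x: home puts this point at x = -60, y = 0 mm in the holder's frame.
- tray_nest (a point): Centre of the block's nest, on the tray's top face (8 mm above the mat), 75 mm ahead of the handle; axes as the tray's. A groove 10.5 mm wide in y, 6 mm deep, takes the block's tongue; end stops 1.5 mm off in x. Two stiff jaws face each other along y; their lips overhang the block's shoulders, 21.5 to 27.5 mm above this point. Two brass sleeves stand 40 mm ahead.
- block_grip (a point): Centre of the head of the loose steel locating block, where to grip: 22 (y) x 24 mm (x). It is 63 mm above the block's underside, 22 mm below its top. Axes as the tray's. No reading while held. The tight block rocks about the tray's x axis near its foot: leaning it 0.2 rad towards a jaw drives that jaw back 3 to 5 mm, with 10 to 20 N at the head. A straight pull only jams.
- block_foot (a point): Centre of the block's underside, standing on the tray plate at the nest. Going up from here: tongue 8 mm wide in y to 10 mm height, shoulders 29 mm wide from 10 to 18 mm, then a plain neck and head 22 x 24 mm up to 85 mm. About 0.3 kg. Axes as the tray's.
- jaw_left (a joint): How far the dark steel jaw on the block's +y side has been pushed outwards, in m: 0 to 0.009, starts below 0.001. Stiff slide (about 20 N), stays where it is left. Its lip edge is 11.5 mm from the nest's centre line at 0, clears the block's 14.5 mm shoulder above about 0.0035. Jaw 30 mm long (x), top 35.5 mm above the mat, outer face 33.5 mm from the centre line at 0.
- jaw_right (a joint): The same for the mirror-image jaw on the block's -y side.
Mind the look-alikes: they are no part of the job. What is shaped like the part that bears block_grip but purple is not meant.

How it is judged:
By the outcome, as a careful person would: the job done as asked, in the order asked, and still so for the second after the job is handed in, while the arm keeps its last pose, push and grip.
It also fails if it takes over 61 s, if anything falls off the work surface, if the arm or the gripper's body presses on something with over 40 N, if the wrist force passes 120 N, or if a joint passes its speed limit or range.

## Robot

A 6-joint arm with a two-finger parallel gripper is mounted at the origin on the work surface. World frame = base frame: x ahead of the robot, y to its left, z up, the work surface at z = 0. Lengths are in mm, angles in degrees, forces in N, time in s.
With the tool pointing down it reaches from about 350 to 850 mm from the base axis. Payload 8.1 kg.
Tool frame: the origin (TCP) lies midway between the tips of the shut fingers; the grasp point (between the pads) lies 19 mm behind it; z points along the fingers, y is the direction in which the jaws open and shut (so a half turn about z gives the same grasp; the last joint's range is limited). The gripper opens to 85 mm and grips with 20 to 120 N. Pads are 22 mm wide; open, the fingers measure 114 mm over their backs; the gripper's body (76 mm by 85 mm) begins 54 mm behind the grasp point. The pads swing forward as they close: fully open they stand 13 mm farther back than shut.
Start: joints at [-76.513, 7.471, 85.268, -0, 87.261, -4.893], TCP at [189.216, -569.388, 231.292] pointing down, gripper open.
Joint ranges: [-169.43, 169.43], [-51.17, 129.36], [1.28, 143.12], [-76.62, 256.62], [0, 156.53], [-152.29, 152.29]. Speed limits (degrees/s): [136.94, 136.94, 159.86, 180, 180, 180].

## Interface

Orientations are given as [roll, pitch, yaw] about the fixed x, y, z axes, in that order (R = Rz(yaw) Ry(pitch) Rx(roll)).
In Python, from bench import telemetry, snapshot, camera_params, job gives the robot as it stands. The module is installed in compiled form; this text tells all that it offers.
- The arm moves only by the shell command python3 -m jog 'ROWS' [FORCE]. ROWS is JSON, a list that holds one entry, the list of rows, each a list of 7 numbers: the shift along the tool's x, y, z in units of 50 mm (1.0 is 50 mm), then the turn, a rotation vector about the tool's x, y, z in units of 2 pi rad (1.0 is 2 pi rad), then the opening, from 0 (shut) to 1 (fully open). In form: [[[dx, dy, dz, rx, ry, rz, claw], ...]]. A call has 1 to 12 rows; each row shifts and turns the commanded pose from where the row before left it, along the tool's axes as they then stand; what a row does not reach is not made up. A row lasts 1/8 s, in which the tool goes at most 62.5 mm and 10.7 degrees, less where a joint would pass 70% of its speed; a pose out of reach is approached as far as the arm can. A call with a number of a shift or a turn outside -1 to 1 is refused whole. A call with a gripper value outside its range is refused whole. The fingers move at their own pace and stop on an object; FORCE is the grip in N (left out, the last holds). Time passes only in rows, so rows that do not move let the fingers close. It gives the time, the measured TCP pose, the force and the opening at its end, in the units of the state.
- telemetry.sense(): the state, without advancing time (a new reading comes with each control period).
- snapshot(name): name is "scene" or "top" or "wrist"; returns (picture, depth): 384x512x3 uint8, red, green, blue; 384x512 float32, mm along the optical axis (not along the pixel's ray), 0 where there is no reading.
- camera_params(name): a dict with "K" (3x3 intrinsics, pixels), "extrinsics" (4x4, takes a point from camera to world coordinates). Camera axes: x right, y down, z forward; pixel columns grow to the right and rows downward; lengths in mm; the calibration is good to about 2 mm. A picture is of the moment at which its call begins: read the wrist's pose just before it. camera_params takes no time and is no camera call; for the wrist camera it gives the pose at the moment of the call.
- job.hand_in(): hands the job in, once; it reports no verdict.
The state is a dict: "time": time; "joint_pos": joint angles; "qd": joint speeds; "joint_efforts": joint torques, N m; "tool_pos": TCP position; "tcp_rot": TCP orientation; "ft_force": force on the tool from outside, world axes, zero at the start; "wrist_torque": the same for the moment, N m; "finger_gap": finger opening in mm.
Only numpy, scipy, OpenCV 4.12 (cv2) and the standard library are available. Lean on these libraries where they do the work, as an engineer would, in place of code of your own. Each camera call takes 0.05 s, during which the arm holds its last target. There are 200 camera calls.

## Working session

There is one attempt and no reset: what is moved stays moved. The work goes in short steps, Python scripts to look and compute and a shell command to move; the robot and the scene stay as the last step left them, time stands still between calls to the robot, and variables do not carry over. Pictures are saved under pics/ and viewed, about 8 in all and at most 12, crops included, and the job is handed in when it is done.

```bash
mkdir -p pics; cat > h.py <<'E'
import numpy as np, cv2
from bench import telemetry, snapshot, camera_params, job
def snap(n):
    cp=camera_params(n); p,d=snapshot(n)
    np.savez('last_'+n+'.npz',p=p,d=d,K=cp['K'],E=cp['extrinsics']); return p,d,np.array(cp['K']),np.array(cp['extrinsics'])
def load(n):
    z=np.load('last_'+n+'.npz'); return z['p'],z['d'],z['K'],z['E']
def world(u,v,z,K,E):
    c=np.linalg.inv(K)@np.array([u,v,1.0])*z; return E[:3,:3]@c+E[:3,3]
def ray(u,v,h,K,E):
    d=E[:3,:3]@np.linalg.inv(K)@np.array([u,v,1.0]); o=E[:3,3]; return o+d*(h-o[2])/d[2]
def proj(P,K,E):
    c=E[:3,:3].T@(np.array(P)-E[:3,3]); q=K@c; return q[:2]/q[2]
def save(n,p): cv2.imwrite('pics/'+n+'.png',p[:,:,::-1])
E
python3 - <<'E'
from h import *
a=snap('scene');b=snap('top')
save('s1',a[0]);save('t1',b[0]); print(telemetry.sense()); print(a[3].round(2),b[3].round(2),a[2],b[2])
E
```

```text
{'time': 0.1, 'joint_pos': array([-7.65126654e+01,  7.51081753e+00,  8.53203097e+01, -2.05080010e-03,
        8.72647949e+01, -4.89268772e+00]), 'qd': array([-0.05491672, -0.05385546, -0.06907318,  0.00179984,  0.04371331,
       -0.11669119]), 'joint_efforts': array([ 7.10340155e-04, -5.70955753e+01, -5.01940119e+01, -2.15183236e-04,
        8.21196445e-03,  8.98583608e-07]), 'tool_pos': array([ 189.08791749, -568.90607467,  230.37514616]), 'tcp_rot': array([-1.79904253e+02, -6.14034389e-03,  1.83801168e+01]), 'ft_force': array([-0.04289952,  0.34143378, -0.10516105]), 'wrist_torque': array([-0.02202953, -0.00151837, -0.05634316]), 'finger_gap': 85.32891989166413}
[[ 0.00000e+00  5.50000e-01 -8.30000e-01  1.19569e+03]
 [ 1.00000e+00 -0.00000e+00 -0.00000e+00 -2.30000e+00]
 [-1.00000e-02 -8.30000e-01 -5.50000e-01  5.15500e+02]
 [ 0.00000e+00  0.00000e+00  0.00000e+00  1.00000e+00]] [[ 0.0000e+00 -1.0000e+00  3.0000e-02  4.9468e+02]
 [-1.0000e+00 -0.0000e+00  4.0000e-02 -2.7090e+01]
 [-4.0000e-02 -3.0000e-02 -1.0000e+00  7.9917e+02]
 [ 0.0000e+00  0.0000e+00  0.0000e+00  1.0000e+00]] [[455.59740762   0.         256.67493292]
 [  0.         455.59740762 196.90480735]
 [  0.           0.           1.        ]] [[455.35062763   0.         260.91220251]
 [  0.         455.35062763 200.02237018]
 [  0.           0.           1.        ]]
```

View pics/s1.png

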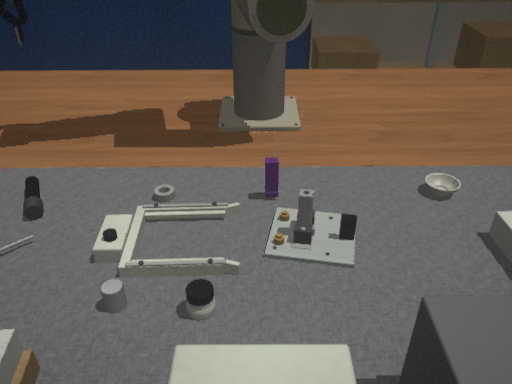

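View pics/t1.png

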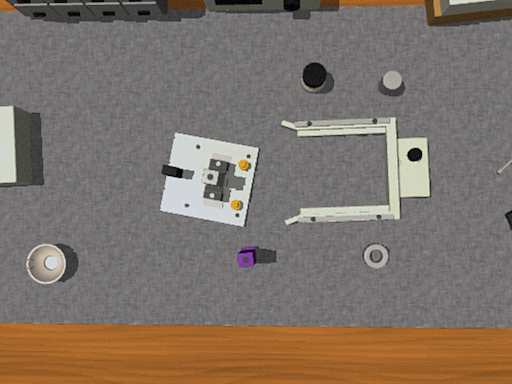

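Top view: the tray is at about (210,180), with the black handle at (172,171) and the steel block at (210,176). The holder is at (347,170), open to the left. The purple look-alike is at (247,258), off the tray, so the grey block standing in the jaws is the one meant. Next I'll measure these and confirm with one enlarged crop.

```bash
cat > m.py <<'E'
from h import *
def wmap(d,K,E):
    v,u=np.mgrid[:d.shape[0],:d.shape[1]]
    c=np.stack([(u-K[0,2])/K[0,0]*d,(v-K[1,2])/K[1,1]*d,d],-1)
    return c@E[:3,:3].T+E[:3,3]
if __name__=='__main__':
    for n in ('top','scene'):
        p,d,K,E=load(n); W=wmap(d,K,E); X,Y,Z=W[...,0],W[...,1],W[...,2]
        ok=d>0
        print(n,'mat z',np.median(Z[ok&(X>350)&(X<450)&(abs(Y)<300)]))
        roi=ok&(X>380)&(X<640)&(Y>-10)&(Y<200)
        for lo,hi in ((6,20),(46,60),(75,105),(28,45)):
            m=(roi&(Z>lo)&(Z<hi)).astype(np.uint8); k,l,s,c=cv2.connectedComponentsWithStats(m)
            for i in range(1,k):
                if s[i,4]>15:
                    q=W[l==i]; r=cv2.minAreaRect(q[:,:2].astype(np.float32)); print(lo,s[i,4],c[i].round(1),'z',np.median(q[:,2]).round(1),np.round(r[0],1),np.round(r[1],1),round(r[2],1))
        roi=ok&(X>380)&(X<640)&(Y<-30)&(Y>-330)
        for lo,hi in ((14,40),):
            m=(roi&(Z>lo)&(Z<hi)).astype(np.uint8); k,l,s,c=cv2.connectedComponentsWithStats(m)
            for i in range(1,k):
                if s[i,4]>40:
                    q=W[l==i]; r=cv2.minAreaRect(q[:,:2].astype(np.float32)); print('H',s[i],c[i].round(1),'z',np.median(q[:,2]).round(1),np.round(cv2.boxPoints(r),1).tolist())
    p,d,K,E=load('top')
    a=cv2.resize(p[110:240,150:300],None,fx=4,fy=4,interpolation=cv2.INTER_CUBIC)
    save('crop1',a)
    # tray white mask outline at z=11, corners by ray
    hsv=cv2.cvtColor(p,cv2.COLOR_RGB2HSV); m=((hsv[...,1]<60)&(hsv[...,2]>140)).astype(np.uint8); m[:, :150]=0; m[:,275:]=0; m[:120]=0;m[235:]=0
    cs,_=cv2.findContours(m,cv2.RETR_EXTERNAL,cv2.CHAIN_APPROX_NONE); c=max(cs,key=cv2.contourArea)
    w=np.array([ray(u,v,11,K,E)[:2] for u,v in c[:,0]],np.float32); r=cv2.minAreaRect(w); print('tray',r)
E
python3 m.py
```

```text
top mat z 2.883841381717673
6 5705 [207.8 179.6] z 11.1 [554.9  94.7] [152.6 140.6] 79.3
46 161 [169.4 170.8] z 55.7 [565.9 152.2] [26.4 15.7] 78.7
75 245 [210.3 177.4] z 95.9 [552.   78.6] [24.3 21.9] 78.9
75 234 [245.  259.5] z 87.8 [423.2  23.6] [22. 24.] 6.0
28 479 [215.2 180.3] z 38.5 [552.1  78.8] [30.5 67.3] 79.1
28 24 [178.3 173.5] z 36.1 [562.5 141.4] [ 6.9 17. ] 56.5
H [ 285  129  145   96 4547] [377.7 178.9] z 26.3 [[477.70001220703125, -39.900001525878906], [477.79998779296875, -280.3999938964844], [640.0, -280.3999938964844], [639.9000244140625, -39.79999923706055]]
H [363 244  25  25 363] [375.  256.1] z 20.5 [[395.5, -193.6999969482422], [426.1000061035156, -220.6999969482422], [452.8999938964844, -190.3000030517578], [422.29998779296875, -163.3000030517578]]
scene mat z 3.710097296677702
6 47 [270.8 193.9] z 16.6 [433.8  22.7] [26.5 15.2] 72.1
6 3326 [311.3 239.6] z 11.6 [555.8  93.4] [150.2 144.3] 79.1
46 85 [270.9 177.3] z 52.9 [432.3  22.3] [26.2 12.9] 69.8
46 94 [304.3 216.3] z 52.9 [561.7  77.3] [24.2  6.3] 84.9
46 154 [348.4 218.3] z 55.0 [566.3 152.6] [25.5 18.7] 80.9
75 150 [271.4 162.2] z 86.8 [423.7  24.5] [25.1 23.8] 89.1
75 255 [305.6 197.2] z 92.3 [552.7  78.9] [23.8 25.5] 78.8
28 90 [271.  184.5] z 36.8 [431.2  21.8] [27.8 15. ] 65.2
28 298 [303.7 227.1] z 38.8 [553.5  78.6] [30.  68.6] 79.1
28 124 [347.  227.5] z 36.9 [569.6 151.7] [25.4 12.4] 83.6
H [154 184  21  14 212] [163.8 190.6] z 20.6 [[399.70001220703125, -206.39999389648438], [439.29998779296875, -214.5], [447.3999938964844, -174.89999389648438], [407.79998779296875, -166.8000030517578]]
H [  92  201  148   60 3154] [148.7 226.6] z 25.8 [[475.3999938964844, -38.29999923706055], [483.70001220703125, -280.29998779296875], [646.0999755859375, -274.79998779296875], [637.7999877929688, -32.79999923706055]]
tray ((555.7330932617188, 92.83900451660156), (150.41204833984375, 140.5633087158203), 79.25706481933594)
```

View pics/crop1.png

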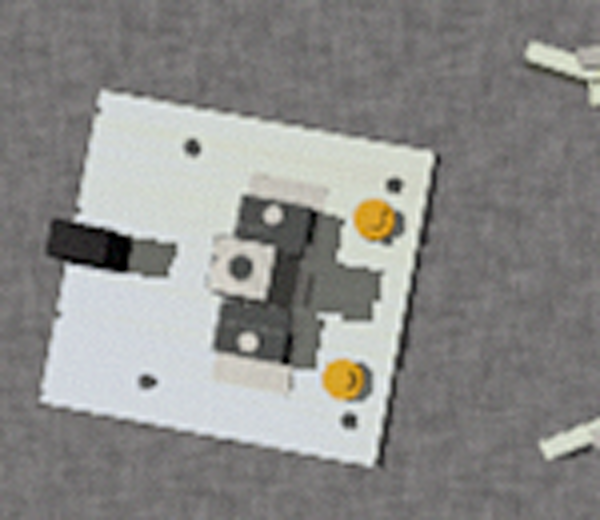

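Crop: the grey block (crop 240,265) stands between the dark jaws on the white tray, and the purple one is off the tray, so grey is confirmed. Next: the holder pose.

```bash
python3 - <<'E'
from m import *
for n in ('top','scene'):
    p,d,K,E=load(n); W=wmap(d,K,E); X,Y,Z=W[...,0],W[...,1],W[...,2]
    m=(d>0)&(X>440)&(X<720)&(Y<-30)&(Y>-330)&(Z>12)&(Z<60)
    k,l,s,c=cv2.connectedComponentsWithStats(m.astype(np.uint8)); i=1+np.argmax(s[1:,4]); q=W[l==i]; print(n,s[i],q.min(0).round(1),q.max(0).round(1))
    ed=[]
    for yc in range(-90,-180,-8):
        t=q[abs(q[:,1]-yc)<4]; mid=565; lo=t[t[:,0]<mid]; hi=t[t[:,0]>mid]
        ed.append((yc,lo[:,0].min(),lo[:,0].max(),np.median(lo[:,2]),hi[:,0].min(),hi[:,0].max())); 
    ed=np.array(ed); print(ed[::3].round(1))
    for j in (1,2,4,5):
        f=np.polyfit(ed[:,0],ed[:,j],1); print(j,'slope deg',np.degrees(np.arctan(f[0])).round(2),'at y=-130',np.polyval(f,-130).round(1))
    # stop bar face: max y along centre rows
    for xc in range(520,620,20):
        t=q[abs(q[:,0]-xc)<4]; print(xc,t[:,1].max().round(1),t[:,1].min().round(1),end=' ; ')
    # rail ends
    t=q[q[:,0]<565]; u=q[q[:,0]>565]; print('mouth ends',t[t[:,1].argmax()].round(1),u[u[:,1].argmax()].round(1))
E
```

```text
top [ 281  118  149  107 5754] [ 477.7 -280.4   12. ] [658.3 -33.   48.3]
[[ -90.   481.3  505.1   25.5  629.1  653.5]
 [-114.   483.   505.1   24.   629.9  652.5]
 [-138.   483.1  506.9   24.8  631.   654.4]
 [-162.   484.8  506.9   23.5  631.7  654.2]]
1 slope deg -2.09 at y=-130 483.5
2 slope deg -2.03 at y=-130 506.1
4 slope deg -2.04 at y=-130 630.7
5 slope deg -1.9 at y=-130 654.0
520 -214.0 -269.4 ; 540 -213.1 -278.0 ; 560 -212.3 -278.2 ; 580 -211.8 -277.4 ; 600 -210.5 -277.3 ; mouth ends [482.7 -38.3  13.9] [647.9 -33.   27.2]
scene [  92  201  148   73 4757] [ 475.6 -278.5   12. ] [658.9 -32.8  47.5]
[[ -90.   482.8  507.    21.1  627.2  653.9]
 [-114.   483.1  506.8   22.   629.8  655.5]
 [-138.   483.6  507.9   22.   629.1  655.7]
 [-162.   486.2  508.9   22.   631.5  656.8]]
1 slope deg -1.26 at y=-130 483.2
2 slope deg -1.67 at y=-130 507.7
4 slope deg -2.37 at y=-130 630.0
5 slope deg -2.03 at y=-130 655.6
520 -213.8 -276.5 ; 540 -213.1 -277.0 ; 560 -211.6 -277.1 ; 580 -211.2 -276.7 ; 600 -210.5 -276.0 ; mouth ends [484.6 -38.1  21.6] [647.9 -32.8  26.2]
```

```bash
python3 -m jog '[[[0.325,-0.314,0,0,0,0,1],[0.325,-0.314,0,0,0,0,1],[0.65,-0.628,0,0,0,0,1],[0.65,-0.628,0,0,0,0,1],[0.65,-0.628,0,0,0,0,1],[0.65,-0.628,0,0,0,0,1],[0.65,-0.628,0,0,0,0,1],[0.65,-0.628,0,0,0,0,1],[0.65,-0.628,0,0,0,0,1],[0.65,-0.628,0,0,0,0,1],[0.65,-0.628,0,0,0,0,1],[0.65,-0.628,0,0,0,0,1]]]' 60
python3 -m jog '[[[0.65,-0.628,0,0,0,0,0.7],[0.65,-0.628,0,0,0,0,0.7],[0.65,-0.628,0,0,0,0,0.7],[0.65,-0.628,0,0,0,0,0.7],[0.65,-0.628,0,0,0,0,0.7],[0.65,-0.628,0,0,0,0,0.7],[0.325,-0.314,0,0,0,-0.02,0.7],[0,0,0,0,0,-0.0281,0.7],[0,0,0,0,0,-0.0281,0.7],[0,0,0,0,0,-0.0281,0.7],[0,0,0,0,0,-0.0281,0.7],[0,0,0,0,0,-0.0281,0.7]]]'
python3 -m jog '[[[0,0,0,0,0,-0.008,0.7],[0,0,0,0,0,0,0.7]]]'
python3 - <<'E'
from m import *
p,d,K,E=snap('wrist'); save('w1',p); s=telemetry.sense(); print(s['time'],s['tool_pos'],s['tcp_rot'],s['ft_force'])
W=wmap(d,K,E); Z=W[...,2]
for lo,hi in ((46,62),(75,105)):
    m=((d>0)&(Z>lo)&(Z<hi)).astype(np.uint8); k,l,st,c=cv2.connectedComponentsWithStats(m)
    for i in range(1,k):
        if st[i,4]>100:
            q=W[l==i]; r=cv2.minAreaRect(q[:,:2].astype(np.float32)); print(lo,st[i],'z',np.median(q[:,2]).round(1),np.round(r[0],1),np.round(r[1],1),round(r[2],1))
E
```

```text
time: 1.6
tool_pos: [419.9, -127.4, 231.1]
tcp_rot: [-180.0, 0.0, 18.4]
ft_force: [0.5, -0.6, 0.1]
finger_gap: 85.1
time: 3.1
tool_pos: [555.3, 131.4, 230.7]
tcp_rot: [-179.9, 0.0, 76.5]
ft_force: [-1.1, -0.9, 0.0]
finger_gap: 59.8
time: 3.35
tool_pos: [555.4, 131.4, 230.8]
tcp_rot: [-179.9, 0.0, 79.0]
ft_force: [0.2, -0.2, 1.3]
finger_gap: 60.0
3.4 [555.44987139 131.38806157 230.87894173] [-1.79959208e+02  1.37153306e-02  7.89661592e+01] [ 0.39979033 -0.07710029  0.53259186]
46 [258 144  13  23 297] z 55.2 [567.  151.8] [25.3 14.1] 79.2
46 [ 492  162   20  136 1073] z 51.7 [848.3  -7.1] [ 17.8 186.1] 0.5
75 [255 213  20  27 529] z 95.2 [552.9  78.3] [24.3 21.6] 78.7
```

View pics/w1.png

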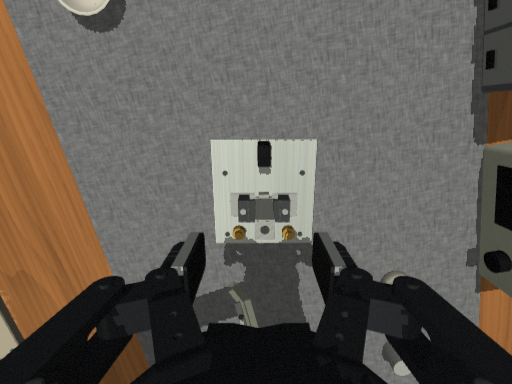

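The wrist view agrees with the overhead one: handle top at (264,154), block at (264,228). I'll go down on the handle and grip.

```bash
python3 -m jog '[[[0.446,0.138,0.3,0,0,0,0.45],[0,0,0.6,0,0,0,0.45],[0,0,0.6,0,0,0,0.45],[0,0,0.6,0,0,0,0.45],[0,0,0.6,0,0,0,0.45],[0,0,0.6,0,0,0,0.45],[0,0,0.5,0,0,0,0.45],[0,0,0.25,0,0,0,0.45],[0,0,0.1,0,0,0,0.45],[0,0,0,0,0,0,0.45]]]' 60
python3 -m jog '[[[0,0,0,0,0,0,0],[0,0,0,0,0,0,0],[0,0,0,0,0,0,0],[0,0,0,0,0,0,0],[0,0,0,0,0,0,0],[0,0,0,0,0,0,0]]]' 60
```

```text
time: 4.65
tool_pos: [567.1, 152.1, 24.3]
tcp_rot: [180.0, -0.0, 79.0]
ft_force: [-0.1, 0.4, 0.3]
finger_gap: 38.3
time: 5.4
tool_pos: [567.4, 152.3, 25.1]
tcp_rot: [179.9, -0.0, 79.0]
ft_force: [-2.9, -0.2, 5.9]
finger_gap: 15.1
```

```bash
python3 -m jog '[[[0,0,0,0,0,-0.009,0],[0,0,0,0,0,-0.009,0],[0,0,0,0,0,-0.009,0],[0,0,0,0,0,-0.009,0],[0,-0.09,0,0,0,0,0],[0,-0.09,0,0,0,0,0],[-0.3,0,0,0,0,0,0],[-0.4,0,0,0,0,0,0],[-0.4,0,0,0,0,0,0],[-0.3,0,0,0,0,0,0],[0,0,0,0,0,0,0]]]'
python3 - <<'E'
from m import *
s=telemetry.sense(); print(s['tool_pos'],s['tcp_rot'],s['ft_force'],s['wrist_torque'])
for n in ('top','wrist'):
    p,d,K,E=snap(n); save(n+'2',p)
p1=load('top')[0];p2=load('wrist')[0]; save('c2',np.vstack([p1[90:270,110:440],p2[100:330,90:420]]))
E
```

```text
time: 6.78
tool_pos: [561.2, 80.9, 25.1]
tcp_rot: [179.9, 0.0, 91.9]
ft_force: [-0.7, -2.8, 6.4]
finger_gap: 15.5
[561.20593632  80.89267603  25.1429937 ] [1.79864353e+02 2.26001475e-02 9.18953220e+01] [-0.70328611 -2.75388631  6.37267973] [-0.38650814  0.23531632  0.0690689 ]
```

View pics/c2.png

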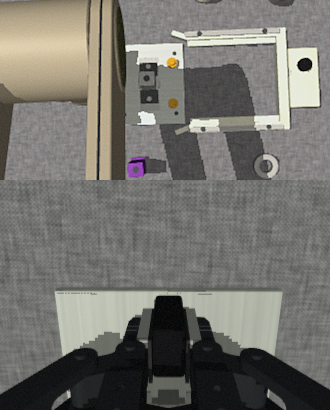

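Top half of the crop: the tray's front is between the flared rails and looks centred and parallel. I'll continue in steps, watching the forces.

```bash
python3 -m jog '[[[-0.2,0,0,0,0,0,0],[-0.2,0,0,0,0,0,0],[-0.2,0,0,0,0,0,0],[-0.2,0,0,0,0,0,0],[-0.2,0,0,0,0,0,0],[-0.2,0,0,0,0,0,0]]]'
python3 -m jog '[[[-0.25,0,0,0,0,0,0],[-0.25,0,0,0,0,0,0],[-0.25,0,0,0,0,0,0],[-0.25,0,0,0,0,0,0],[-0.25,0,0,0,0,0,0],[-0.25,0,0,0,0,0,0]]]'
```

```text
time: 7.62
tool_pos: [563.2, 23.2, 25.2]
tcp_rot: [179.9, -0.1, 92.0]
ft_force: [-0.6, 8.8, 7.0]
finger_gap: 15.1
time: 8.38
tool_pos: [565.8, -51.8, 25.1]
tcp_rot: [179.9, -0.1, 92.0]
ft_force: [-1.1, 10.0, 8.7]
finger_gap: 15.3
```

```bash
python3 -m jog '[[[-0.14,0,0,0,0,0,0],[-0.14,0,0,0,0,0,0],[-0.1,0,0,0,0,0,0],[-0.04,0,0,0,0,0,0],[0,0,0,0,0,0,0]]]'
python3 -m jog '[[[-0.03,0,0,0,0,0,0],[-0.03,0,0,0,0,0,0],[-0.03,0,0,0,0,0,0],[0,0,0,0,0,0,0]]]'
```

```text
time: 9.0
tool_pos: [566.6, -72.9, 25.1]
tcp_rot: [179.9, -0.1, 92.0]
ft_force: [-0.3, 7.6, 8.3]
finger_gap: 15.4
time: 9.5
tool_pos: [566.7, -77.0, 25.1]
tcp_rot: [179.9, -0.1, 92.0]
ft_force: [-0.5, 10.0, 8.1]
finger_gap: 15.1
```

```bash
python3 -m jog '[[[-0.02,0,0,0,0,0,0],[-0.02,0,0,0,0,0,0],[0,0,0,0,0,0,0]]]'
python3 -m jog '[[[-0.03,0,0,0,0,0,0],[-0.03,0,0,0,0,0,0],[0,0,0,0,0,0,0]]]'
```

```text
time: 9.88
tool_pos: [566.7, -77.1, 25.1]
tcp_rot: [179.9, -0.3, 92.0]
ft_force: [-1.1, 18.4, 11.6]
finger_gap: 15.1
time: 10.25
tool_pos: [566.2, -77.4, 25.1]
tcp_rot: [180.0, -0.5, 92.1]
ft_force: [-4.4, 31.7, 16.4]
finger_gap: 15.0
```

The tray hits the stop at y = -77.4, where I predicted -77.2, with 32 N building up. I'll relax, release and rise, then check.

```bash
python3 -m jog '[[[0.05,0,0,0,0,0,0],[0,0,0,0,0,0,0.4],[0,0,0,0,0,0,0.4],[0,0,0,0,0,0,0.4],[0,0,0,0,0,0,0.4],[0,0,-0.2,0,0,0,0.4],[0,0,-0.5,0,0,0,0.4],[0,0,-0.6,0,0,0,0.4],[0,0,-0.6,0,0,0,0.5],[0,0,-0.6,0,0,0,0.6],[0,0,-0.5,0,0,0,0.6],[0,0,0,0,0,0,0.6]]]'
python3 - <<'E'
from m import *
s=telemetry.sense(); print(s['time'],s['tool_pos'],s['tcp_rot'],s['ft_force'])
for n in ('wrist','scene','top'):
    p,d,K,E=snap(n); save(n+'3',p); W=wmap(d,K,E); X,Y,Z=np.moveaxis(W,-1,0)
    for lo,hi in ((46,62),(75,105),(30,42),(8,13.5)):
        m=((d>0)&(Z>lo)&(Z<hi)&(X>480)&(X<660)&(Y<-40)&(Y>-220)).astype(np.uint8); k,l,st,c=cv2.connectedComponentsWithStats(m)
        for i in range(1,k):
            if st[i,4]>60:
                q=W[l==i]; r=cv2.minAreaRect(q[:,:2].astype(np.float32)); print(n,lo,st[i],'z',np.median(q[:,2]).round(1),np.round(r[0],1),np.round(r[1],1),round(r[2],1))
a=load('scene')[0][180:290,80:260]; save('c3',np.vstack([cv2.resize(a,None,fx=2.8,fy=2.8)[:,:504],load('wrist')[0][50:330,4:508]]))
E
```

```text
time: 11.75
tool_pos: [567.7, -81.7, 177.3]
tcp_rot: [179.7, 0.1, 92.0]
ft_force: [0.1, 0.6, 0.7]
finger_gap: 51.2
11.75 [567.66974958 -81.69084014 177.27980381] [1.79682689e+02 8.71800451e-02 9.19875658e+01] [0.05984419 0.63354081 0.70389845]
wrist 46 [249 168  16  27 419] z 55.1 [567.3 -77.7] [15.1 25.1] 1.8
wrist 46 [246 236  22   9 142] z 54.6 [ 569.5 -141.5] [22.   2.2] 1.1
wrist 75 [245 249  24  34 780] z 95.1 [ 569.8 -152.8] [21.9 25. ] 1.7
wrist 30 [ 227  228   60   27 1108] z 38.0 [ 569.8 -152.8] [67.5 30.3] 2.1
wrist 8 [ 196  160  122  118 8497] z 10.5 [ 569.2 -139. ] [137.5 151.3] 1.9
scene 46 [163 214  16  14 128] z 53.7 [ 574.2 -146.6] [16.2 31.1] 42.8
scene 46 [207 214  16  11 148] z 55.3 [566.4 -76.8] [20.1 25.7] 3.6
scene 75 [160 195  17  19 282] z 92.1 [ 570.  -151.8] [25.  24.3] 1.6
scene 30 [160 215  23  28 293] z 38.5 [ 569.8 -151.9] [70.1 30.2] 1.7
scene 30 [207 225  16   8  85] z 36.3 [573.2 -76.9] [ 5.2 25.9] 3.6
scene 8 [ 133  209  106   50 2301] z 11.6 [ 552.4 -126.2] [137.2 175.1] 1.4
scene 8 [122 267 113   9 286] z 10.7 [ 653.3 -130.6] [  8.4 179. ] 3.5
top 30 [344 176  19  15 189] z 38.8 [ 546.5 -152.8] [21.6 30. ] 2.9
top 8 [298 167  18  42 419] z 11.0 [540.8 -77.5] [71.8 28.4] 2.1
top 8 [ 331  173   57   35 1108] z 11.1 [ 536.6 -166.7] [56.8 95.1] 2.1
```

View pics/c3.png

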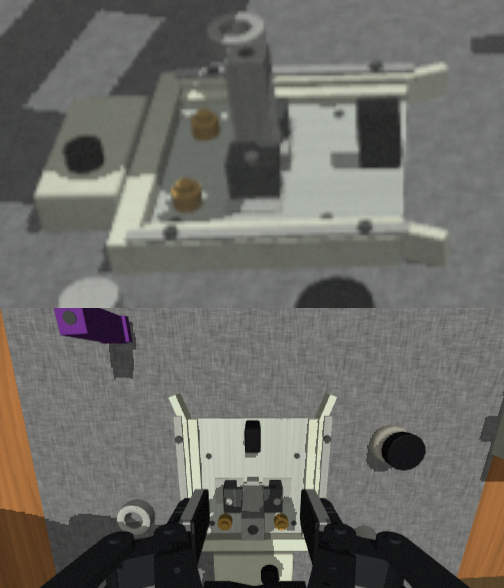

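The pictures show the tray flush at the mouth and against the stop bar, under both lips. The block head is at (569.8,-152.5), top z 95–96. I'll move over it and down.

```bash
python3 -m jog '[[[-0.3,0,0,0,0,0,0.6],[-0.4,-0.007,0,0,0,0,0.6],[-0.4,0,0,0,0,0,0.6],[-0.32,0,0.2,0,0,0,0.6],[0,0,0.5,0,0,0,0.6],[0,0,0.5,0,0,0,0.6],[0,0,0.5,0,0,0,0.6],[0,0,0.4,0,0,0,0.6],[0,0,0.25,0,0,0,0.6],[0,0,0.09,0,0,0,0.6],[0,0,0,0,0,0,0.6]]]'
python3 -m jog '[[[0,0,0,0,0,0,0],[0,0,0,0,0,0,0],[0,0,0,0,0,0,0],[0,0,0,0,0,0,0],[0,0,0,0,0,0,0],[0,0,0,0,0,0,0]]]' 100
```

```text
time: 13.28
tool_pos: [568.2, -152.3, 52.1]
tcp_rot: [180.0, 0.0, 92.0]
ft_force: [-0.6, -0.1, 1.1]
finger_gap: 51.2
time: 14.02
tool_pos: [568.9, -152.4, 53.0]
tcp_rot: [179.9, 0.0, 92.0]
ft_force: [0.2, 0.7, 5.5]
finger_gap: 20.7
```

```bash
python3 -m jog '[[[0,0.034,0,0.0064,0,0,0],[0,0.034,0,0.0064,0,0,0],[0,0.034,0,0.0064,0,0,0],[0,0.034,0,0.0064,0,0,0],[0,0,0,0,0,0,0]]]'; python3 -c "
from h import *;print(telemetry.sense()['wrist_torque'])"
```

```text
time: 14.65
tool_pos: [574.2, -152.3, 52.8]
tcp_rot: [-170.6, 0.0, 92.0]
ft_force: [-9.4, 0.3, 15.4]
finger_gap: 20.5
[ 0.04604015  1.88853435 -0.04601096]
```

```bash
python3 -m jog '[[[0,0.04,0,0.0064,0,0,0],[0,0.04,-0.005,0.0064,0,0,0],[0,0.03,-0.005,0.0032,0,0,0],[0,0,0,0,0,0,0],[0,0,0,0,0,0,0]]]'; python3 -c "
from h import *;print(telemetry.sense()['wrist_torque'])"
```

```text
time: 15.28
tool_pos: [578.3, -152.1, 52.2]
tcp_rot: [-164.8, 0.0, 92.0]
ft_force: [-12.0, -0.9, 15.7]
finger_gap: 20.7
[-0.06390485  2.61132168 -0.05079362]
```

```bash
cat > j.py <<'E'
from m import *
import sys
p,d,K,E=snap('scene'); W=wmap(d,K,E)
yh=np.array([.9994,.035]); xh=np.array([.035,-.9994]); o=np.array([569.8,-152.2])
t=(W[...,:2]-o)@yh; s=(W[...,:2]-o)@xh; Z=W[...,2]
m=(d>0)&(abs(s)<18)&(abs(t)<50)&(Z>33)&(Z<41)
print('jaw tops t min/max',np.percentile(t[m],[1,99]).round(1))
f=(d>0)&(abs(s)<12)&(t>25)&(t<50)&(Z>16)&(Z<33); print('outer +y face',np.median(t[f]).round(1),f.sum())
h=(d>0)&(abs(s)<22)&(abs(t)<40)&(Z>42)&(Z<56)
print('head t',np.percentile(t[h],[2,50,98]).round(1),'z..')
q=(d>0)&(Z>7)&(Z<14)&(abs(t)<62)&(s<-40)&(s>-110); print('tray rear s',np.percentile(s[q],1).round(1), 'handle s',np.median(s[(d>0)&(Z>50)&(Z<60)&(s<-50)&(s>-100)&(abs(t)<12)]).round(1))
a=cv2.resize(p[180:260,120:230],None,fx=5,fy=5,interpolation=cv2.INTER_CUBIC); save(sys.argv[1],a)
E
python3 j.py j1
```

```text
jaw tops t min/max [-33.5  38.3]
outer +y face 36.8 113
head t [-0.8 18.1 31.7] z..
tray rear s -89.8 handle s -75.0
```

View pics/j1.png

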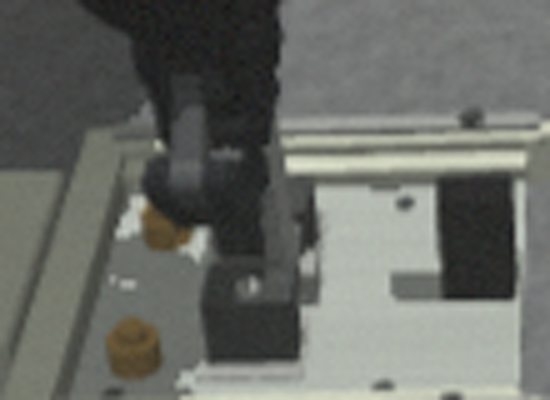

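Crop: the block leans towards the near (+y) jaw, which has moved out about 3.3 mm. That's short of a safe clearance, so I'll lean somewhat further.

```bash
python3 -m jog '[[[0,0.045,-0.005,0.0064,0,0,0],[0,0.045,-0.005,0.0064,0,0,0],[0,0.02,0,0,0,0,0],[0,0,0,0,0,0,0]]]'; python3 j.py j2
```

```text
time: 15.82
tool_pos: [582.7, -152.0, 51.2]
tcp_rot: [-160.0, 0.0, 92.0]
ft_force: [-15.2, -1.0, 18.2]
finger_gap: 20.8
jaw tops t min/max [-32.2  41.9]
outer +y face 40.4 113
head t [ 4.4 29.4 39.5] z..
tray rear s -90.0 handle s -75.1
```

```bash
python3 -m jog '[[[0,-0.089,0.005,-0.0136,0,0,0],[0,-0.089,0.005,-0.0136,0,0,0],[0,-0.089,0.005,-0.0136,0,0,0],[0,-0.089,0.005,-0.0136,0,0,0],[0,0,0,0,0,0,0]]]'
python3 -m jog '[[[0,-0.034,0,-0.0064,0,0,0],[0,-0.034,0,-0.0064,0,0,0],[0,-0.034,0,-0.0064,0,0,0],[0,-0.034,0,-0.0064,0,0,0],[0,-0.04,0,-0.0064,0,0,0],[0,-0.04,-0.005,-0.0064,0,0,0],[0,-0.03,-0.005,-0.0032,0,0,0],[0,0,0,0,0,0,0]]]'; python3 j.py j3
```

```text
time: 16.5
tool_pos: [567.7, -152.3, 53.1]
tcp_rot: [179.9, 0.0, 92.0]
ft_force: [2.1, -1.3, -1.9]
finger_gap: 21.1
time: 17.5
tool_pos: [557.9, -153.1, 53.1]
tcp_rot: [164.8, 0.1, 92.0]
ft_force: [6.5, 0.1, 1.4]
finger_gap: 21.1
jaw tops t min/max [-37.9  39.3]
outer +y face 37.8 117
head t [-13.7  -0.1   3.4] z..
tray rear s -90.4 handle s -75.1
```

```bash
python3 -m jog '[[[0,-0.045,-0.005,-0.0064,0,0,0],[0,-0.045,-0.005,-0.0064,0,0,0],[0,-0.025,0,-0.001,0,0,0],[0,0,0,0,0,0,0]]]'; python3 j.py j4
```

```text
time: 18.05
tool_pos: [554.1, -153.7, 53.4]
tcp_rot: [159.6, 0.1, 92.0]
ft_force: [14.2, 0.5, -0.9]
finger_gap: 21.2
jaw tops t min/max [-40.9  39.4]
outer +y face 37.7 115
head t [-20.2  -3.1   1.5] z..
tray rear s -90.5 handle s -75.3
```

```bash
python3 -m jog '[[[0,0.0902,0.005,0.01385,0,0,0],[0,0.0902,0.005,0.01385,0,0,0],[0,0.0902,0.005,0.01385,0,0,0],[0,0.0902,0.005,0.01385,0,0,0],[0,0,0,0,0,0,0]]]'; python3 j.py j5; python3 - <<'E'
from m import *
p,d,K,E=snap('wrist'); W=wmap(d,K,E)
yh=np.array([.9994,.035]); xh=np.array([.035,-.9994]); o=np.array([569.8,-152.5])
t=(W[...,:2]-o)@yh; s=(W[...,:2]-o)@xh; Z=W[...,2]
m=(d>0)&(abs(s)<17)&(abs(t)<50)&(Z>33)&(Z<41); print(m.sum(),np.percentile(t[m],[1,99]).round(1))
q=(d>0)&(Z>8)&(Z<14)&(s<-40)&(s>-100)&(abs(t)<62); print('rear',np.percentile(s[q],1).round(1))
T=(d>0)&(Z>47)&(Z<60)&(s<-55)&(s>-100)&(abs(t)<15); print('handle',t[T].mean().round(1),s[T].mean().round(1))
b=cv2.imread('pics/j5.png')[:,:,::-1]; save('c5',np.vstack([cv2.resize(b,(512,372)),p[160:384]]))
E
```

```text
time: 18.73
tool_pos: [568.6, -152.1, 52.9]
tcp_rot: [-179.8, 0.0, 92.1]
ft_force: [-2.4, 0.5, 5.5]
finger_gap: 20.8
jaw tops t min/max [-40.9  39.4]
outer +y face 37.7 113
head t [-8.7  8.9 33.7] z..
tray rear s -90.4 handle s -75.8
2876 [-42.  39.]
rear -89.6
handle -1.6 -75.3
```

View pics/c5.png

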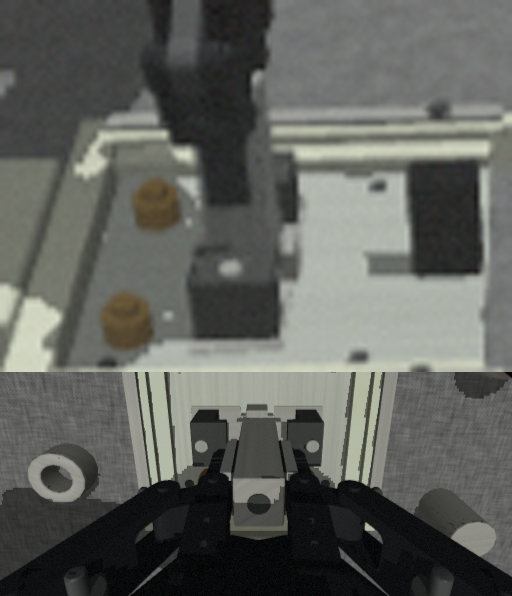

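Both jaws now stand clear. Allowing for the tray's 1.6 mm sideways play, that is about 7 mm left and 7 mm right. The block is upright, so I'll lift slowly, the first few mm as a test.

```bash
python3 -m jog '[[[0,0,-0.04,0,0,0,0],[0,0,-0.06,0,0,0,0],[0,0,-0.06,0,0,0,0],[0,0,0,0,0,0,0]]]'
```

```text
time: 19.32
tool_pos: [568.1, -152.2, 61.6]
tcp_rot: [180.0, 0.0, 92.0]
ft_force: [0.2, -0.1, -3.1]
finger_gap: 20.8
```

Free: the force is just the block's weight (-3 N). I'll finish the lift.

```bash
python3 -m jog '[[[0,0,-0.08,0,0,0,0],[0,0,-0.1,0,0,0,0],[0,0,-0.12,0,0,0,0],[0,0,-0.12,0,0,0,0],[0,0,-0.12,0,0,0,0],[0,0,-0.08,0,0,0,0],[0,0,-0.03,0,0,0,0],[0,0,0,0,0,0,0],[0,0,0,0,0,0,0],[0,0,0,0,0,0,0],[0,0,0,0,0,0,0]]]'; python3 j.py j6; python3 - <<'E'
from m import *
p,d,K,E=load('scene'); W=wmap(d,K,E); yh=np.array([.9994,.035]); xh=np.array([.035,-.9994]); o=np.array([568.2,-152.3])
t=(W[...,:2]-o)@yh; s=(W[...,:2]-o)@xh; Z=W[...,2]
m=(d>0)&(abs(s)<16)&(t>5)&(t<22)&(Z>41); print('foot low z',np.percentile(Z[m],[0,1,5]).round(1)); save('s6',p)
E
```

```text
time: 20.7
tool_pos: [567.8, -152.1, 93.5]
tcp_rot: [-180.0, -0.0, 92.0]
ft_force: [-0.3, -0.5, -3.3]
finger_gap: 21.1
jaw tops t min/max [-41.3  39.8]
outer +y face 37.8 115
head t [0.5 1.6 3.3] z..
tray rear s -90.5 handle s -75.1
foot low z [61.9 62.9 66.2]
```

View pics/j6.png

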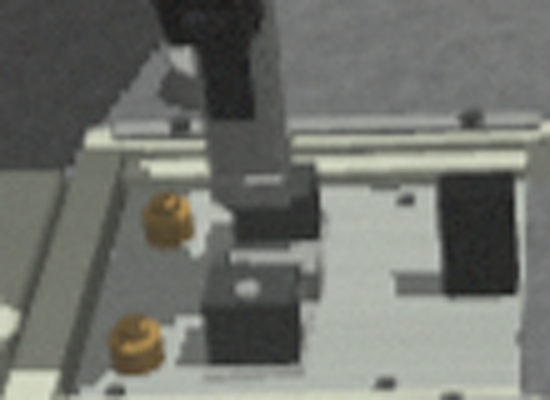

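View pics/s6.png

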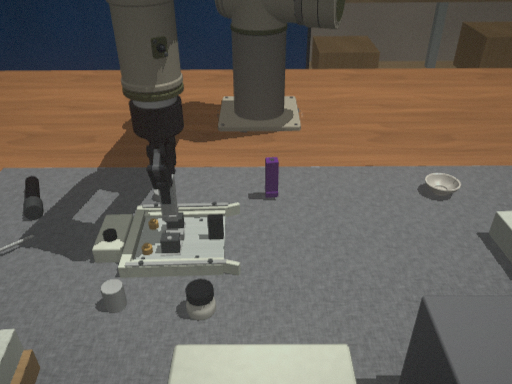

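The scene picture shows the block upright at (173,215) above the jaws. Its shoulder underside is at z ≈ 62, which puts the foot at about 52, 13 mm above the jaw tops. The tray is home and the other objects are where they were.

```bash
python3 -c "
from h import *
s=telemetry.sense(); print(s['time'],s['tool_pos'],s['ft_force'],abs(s['qd']).max()); print(job.hand_in())"
```

```text
20.75 [ 567.86484453 -152.12449101   93.55663484] [ 0.44502388 -0.15146612 -2.51218134] 0.10472175091365879
the job is handed in; nothing more can be done
None
```

I slid the tray home under the holder's lips and rocked the block towards the left jaw, then the right, leaning about 20° each way. I then lifted it straight up by about 41 mm. I handed the job in at 20.75 s, still holding it upright over its nest.

**Last checks**
- **Tray:** it reached the stop within about 0.2 mm of the predicted point, and stayed there through the rocking and the lift. Rocking moved it about 1.6 mm sideways, within its 2 mm play.
- **Jaws:** both ended about 7 mm out, measured by camera. The early readings of the left jaw were muddied by that sideways shift (3.3 mm, then nearer 7 mm while leaning), so I leaned further than the minimum on both sides.
- **Block:** its foot is about 13 mm above the jaws and the tool is vertical. The wrist reads about -3 N, which fits the block's weight, and the arm is practically still.
- **Forces:** the highest wrist force I saw was about 36 N, while pushing the tray against the stop; I read it only at the end of each move. I kept the finger tips above the jaw tops throughout.
- **Other objects:** they look unmoved in the last picture. I judged this by eye and did not measure it.

No check failed at the end.

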